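Refit the control knob of the gas burner and hold it pressed

ROBOT

A 6-joint arm with a two-finger parallel gripper is mounted at the origin on a cart in front of the work surface, level with it; the furniture and walls round the work are solid. World frame = base frame: x ahead of the robot, y to its left, z up, the work surface at z = 0. Lengths are in m, angles in rad, forces in N, time in s.
With the tool pointing down it reaches from about 0.35 to 0.775 m from the base axis. Payload 7.3 kg.
Tool frame: the origin (TCP) lies at the very end of the fingers, on their centre line; the grasp point (between the pads) lies 19 mm behind it; z points along the fingers, y is the line along which they close (so a half turn about z gives the same grasp; the last joint's range is limited). The gripper opens to 92 mm and grips with 3 to 60 N. Pads are 19 mm wide; open, the fingers measure 130 mm over their backs; the gripper's body (75 mm by 190 mm) begins 47 mm behind the grasp point.
Start: joints at [1.173, 0.342, 1.524, -0, 1.275, -0.146], TCP at [0.131, 0.508, 0.227] pointing down, gripper open.
Joint ranges: [-2.53, 2.53], [-0.77, 2.02], [0.04, 2.7], [-1, 4.14], [0.28, 2.66], [-3.11, 3.11]. Speed limits (rad/s): [2.57, 2.57, 3.14, 3.14, 3.14, 3.14].

INTERFACE

Orientations are given as [roll, pitch, yaw] about the fixed x, y, z axes, in that order (R = Rz(yaw) Ry(pitch) Rx(roll)).
In Python, from cell import observe, read_camera, get_calibration, hand_in, search_frame gives the robot as it stands.
- The arm moves only by the tool step_arm, never from a script. Its argument "commands" is a list of rows, each an object with "translation": the shift along the tool's x, y, z in mm, a list of three; "roll": the turn about the tool's z in rad. In form: [{"translation": [x, y, z], "roll": roll}, ...]. A call has 1 to 20 rows; each row shifts and turns the commanded pose from where the row before left it, along the tool's axes as they then stand; what a row does not reach is not made up. A row lasts 1/12 s, in which the tool goes at most 41.7 mm and 7.16 degrees, less where a joint would pass 70% of its speed; a pose out of reach is approached as far as the arm can. A call is refused whole if a number of a shift passes 41.7 or a number of a turn 0.125, either way. A call with a gripper value outside its range is refused whole. "fingers" is the opening, from 0 (shut) to 1 (fully open), set as the call begins (left out, the last holds). The fingers move at their own pace and stop on an object; "grip_force" is the grip in N (left out, the last holds). Time passes only in rows, so rows that do not move let the fingers close. It gives the time, the measured TCP pose, the force, the opening and the grip force at its end, in the units of the state.
- observe(): the state, without advancing time (a new reading comes with each control period).
- read_camera(name): name is "scene" or "top"; returns the picture (480x640x3 uint8, red, green, blue); there is no depth.
- get_calibration(name): a dict with "camera_matrix" (3x3 intrinsics, pixels), "dist_coeffs" ([k1, k2, p1, p2, k3] as OpenCV has them; the pictures are not rectified), "world_from_camera" (4x4, takes a point from camera to world coordinates). Camera axes: x right, y up, looking along -z (the intrinsics and any distortion apply to the point x, -y, -z); pixel columns grow to the right and rows downward; lengths in m; the calibration is good to about 2 mm. A picture is of the moment at which its call begins. get_calibration takes no time and is no camera call.
- hand_in(): hands the job in; it is judged then, once.
Trained networks look in the newest picture that a camera, given by its name, has taken for a name from the list of things; names that differ only in an ending like _2 or _b are one class to them, and where a whole thing is asked for, a point or a joint stands for the part that bears it (a point fixed in the world has none). Each returns a list of dicts, best first, with "confidence" (0 to 1); they miss things now and then, are a little off and sometimes report something else, mostly with a low value. They report only what shows in the picture. A call takes as long as a camera call. They do not tell look-alikes from the thing itself.
- search_frame(camera, name): "at" ([x, y, z] in m, in world coordinates, good to about 4 mm: the middle of the surface that is visible of it).
The state is a dict: "time": time; "qpos": joint angles; "qvel": joint speeds; "joint_efforts": joint torques, N m; "tool_pos": TCP position; "tool_rot": TCP orientation; "contact_force": force on the tool from outside, world axes, zero at the start; "torque": the same for the moment, N m; "opening": finger opening in m; "grip_force": force on a finger pad.
Only numpy, scipy, OpenCV 4.12 (cv2) and the standard library are available. Lean on these libraries where they do the work, as an engineer would, in place of code of your own. Each camera call takes 0.05 s, during which the arm holds its last target. There are 200 camera calls.

TASK

The tabletop gas burner has just been cleaned. First push its open drip drawer fully home against the stop; then pick up its loose black knob, turn it so that the flat in its bore (on the pointer side) matches the flat on the bare D-shaft, push it all the way onto the shaft, and press it down against the shaft's spring until the spring bottoms, as one does to light the flame. Finish like that, still holding the knob and keeping it pressed fully in; do not let go, and leave the tomato, onion and lemon where they are.

Things in the scene. Friction and masses are not known exactly. Their poses are not given: they have to be found in the camera images.
- burner: fixed tabletop gas burner, white and steel box 200 (x) x 300 (y) x 60 mm high, turned up to 0.15 rad; origin under its centre; drawer side faces its -x. Ring burner with black pan support (up to 86 mm above the worktop) in its +y part; black control strip with the bare valve in its -y part, valve axis at x -20, y -112 mm
- drip_drawer (a joint): how far the drip drawer stands open, m: 0 = fully home at its stop, 0.06 = fully open. It slides along the burner's -x to open, starts 30 to 55 mm open, takes about 2 N to push and stays where it is left
- drawer_front (a point): centre of the drawer's steel front face: 160 mm wide (y), 14 to 52 mm above the worktop (this point 33 mm). A black finger lip 80 mm long sticks out 11 mm in front of it, 45 to 51 mm above the worktop. Its x axis points into the burner (pushing direction). Closed, the face is 106 mm in front of the burner's origin
- valve: the brass valve collar on the burner's control strip, 32 mm across, 3 mm high, fixed; origin on the shaft axis at the top of the burner (60 mm above the worktop), z up; its x axis (red mark on the collar) points to the side on which the shaft has its flat
- shaft_tip (a point): centre of the upper end of the upright steel D-shaft: diameter 16 mm, flat 2.5 mm from the axis, facing this point's +x (the side of the collar's red mark; up to 0.75 rad from the world's x); upper 3 mm tapered. Unpressed it stands 27 mm above the burner's top, 87 mm above the worktop. It does not turn
- shaft (a joint): how far the shaft is pressed down, m: 0 = out, 0.006 = fully in at its stop. Spring: it begins to move at 5 N and is fully in at 11 N
- knob: loose black knob, 35 to 70 g, upright on the worktop left or right of the burner; origin at the centre of its underside, z up. Skirt 50 mm in diameter, 18 mm high; on it a grey bar grip 14 mm wide (y), x -21 to +23 mm, from 18 to 42 mm above the underside; its +x end is pointed with a white line (pointer). At the start x is within 0.7 rad of the world's x
- tomato_1: a loose red tomato, about 70 mm, a bystander on the other side of the burner from the knob
- onion_1: a loose red onion, about 65 mm, a bystander at the front left
- lemon_1: a loose lemon, 73 x 53 mm, a bystander at the front
- knob_bore (a point): centre of the bore's mouth in the knob's underside, axes as the knob's. Bore 15 mm deep, D-shaped: diameter 18 mm, flat 3.5 mm from the axis on the pointer (+x) side, 1 mm play all round, mouth chamfered. It fits when its x points as that of shaft_tip (within 0.13 rad), not half a turn off; seated, it is 15 mm below the shaft's tip
Mind the look-alikes: they are no part of the job. There is more than one size of the knob; the one meant has the size given above.

How it is judged:
On the way, in this order (a step that is already met when the one before it is completed fails the run):
1. the drip drawer is pushed fully home while the knob is still on the worktop (value of joint drip_drawer below 0.003 m and height (world z) of knob below 0.01 m), for 0.2 s.
2. the knob is pushed onto the D-shaft, flat to flat (z of shaft_tip in the frame of knob above 0.012 m and horizontal distance between knob and shaft_tip below 0.003 m and angle between the x axis of knob and the x axis of shaft_tip, either way round below 0.22 rad), for 0.2 s.
At the end, for the whole second after the job is handed in: Drawer within 4 mm of home; knob on the shaft flat to flat (over 12 of 15 mm deep, within 3 mm of the axis, 0.22 rad of the flat, 0.12 rad of upright); the fingers on it (over 1 N) keep the shaft pressed in by over 4.5 of 6 mm, knob pushing with over 3 N (all of step 2 and value of joint drip_drawer below 0.004 m and angle between knob's own z axis and vertical below 0.12 rad and value of joint shaft above 0.0045 m and contact force between knob and valve above 3 N and contact force between the fingers and knob above 1 N); the arm keeps its last pose, push and grip.
It fails at once if the tomato, onion or lemon is moved by more than 30 mm (distance of any of tomato_1, onion_1, lemon_1 from where it was at the start of the episode above 0.03 m).
It also fails if it takes over 56 s, if anything falls off the work surface, if the arm or the gripper's body presses on something with over 40 N, if the wrist force passes 120 N, or if a joint passes its speed limit or range.

## Working session

There is one attempt and no reset: what is moved stays moved. The work goes in short steps, Python scripts to look and compute and a tool call to move; the robot and the scene stay as the last step left them, time stands still between calls to the robot, and variables do not carry over. Pictures are saved under pics/ and viewed, at most 10 in all, crops included, and the job is handed in when it is done.

Besides the shell and the picture viewer there is one more tool, called after "Emit:" as name([rows], argument=value, ...), one row to a line, values as JSON. step_arm: Moves the arm, as the interface text tells. Its arguments: {"type":"object","properties":{"commands":{"type":"array"},"fingers":{"type":"number"},"grip_force":{"type":"number"}},"required":["commands"]}

```bash
mkdir -p pics
cat > h.py <<'E'
import numpy as np, cv2
from cell import *
def px2w(cam,uv,z):
    c=get_calibration(cam);K=np.array(c["camera_matrix"]);d=np.array(c["dist_coeffs"]);T=np.array(c["world_from_camera"])
    p=cv2.undistortPoints(np.array(uv,float).reshape(-1,1,2),K,d).reshape(-1,2)
    r=np.c_[p[:,0],-p[:,1],-np.ones(len(p))]@T[:3,:3].T; o=T[:3,3]
    return o+r*((np.asarray(z)-o[2])/r[:,2])[:,None]
def w2px(cam,P):
    c=get_calibration(cam);K=np.array(c["camera_matrix"]);d=np.array(c["dist_coeffs"]);T=np.array(c["world_from_camera"])
    q=(np.atleast_2d(P)-T[:3,3])@T[:3,:3]; q=q*[1,-1,-1]
    return cv2.projectPoints(q,np.zeros(3),np.zeros(3),K,d)[0].reshape(-1,2)
def save(cam,name):
    im=read_camera(cam); cv2.imwrite(f"pics/{name}.png",im[:,:,::-1]); return im
E
python3 - <<'E'
from h import *
np.set_printoptions(precision=3,suppress=True)
a=save("top","top0");b=save("scene","scene0")
for cam in("top","scene"):
  print(cam,get_calibration(cam)["world_from_camera"][:3] if 0 else np.array(get_calibration(cam)["world_from_camera"])[:3,3])
  for n in("burner","drawer_front","valve","shaft_tip","knob","tomato_1","onion_1","lemon_1"):
    for r in search_frame(cam,n)[:3]: print(n,round(r["confidence"],2),np.array(r["at"]),w2px(cam,r["at"])[0])
s=observe();print(s)
E
```

```text
top [0.155 0.051 1.525]
burner 0.98 [0.635 0.013 0.057] [313.254 195.275]
drawer_front 0.78 [0.534 0.052 0.016] [303.984 237.995]
valve 0.61 [ 0.623 -0.11   0.059] [360.466 193.132]
knob 0.81 [ 0.498 -0.299  0.02 ] [437.137 232.66 ]
knob 0.78 [ 0.386 -0.27   0.021] [434.078 275.339]
knob 0.48 [ 0.501 -0.392  0.013] [470.033 227.552]
tomato_1 0.64 [0.463 0.352 0.051] [191.382 277.709]
onion_1 0.77 [0.354 0.203 0.049] [253.727 311.91 ]
lemon_1 0.63 [ 0.355 -0.159  0.043] [395.513 291.876]
scene [ 0.038 -0.598  0.813]
burner 0.72 [ 0.622 -0.02   0.061] [355.028 220.519]
drawer_front 0.7 [0.522 0.045 0.032] [305.673 230.687]
shaft_tip 0.52 [0.458 0.34  0.048] [222.132 175.346]
shaft_tip 0.49 [ 0.625 -0.111  0.079] [382.836 236.178]
knob 0.84 [ 0.499 -0.308  0.02 ] [400.642 338.352]
knob 0.8 [ 0.381 -0.287  0.024] [349.753 361.089]
knob 0.71 [ 0.492 -0.402  0.013] [432.652 376.136]
tomato_1 0.69 [0.457 0.343 0.047] [221.41 175.05]
onion_1 0.6 [0.35  0.189 0.04 ] [214.15  224.284]
lemon_1 0.57 [ 0.352 -0.173  0.041] [302.443 323.568]
lemon_1 0.33 [ 0.619 -0.02   0.063] [354.07 220.1 ]
{'time': 0.9, 'qpos': array([ 1.173,  0.342,  1.524, -0.   ,  1.275, -0.146]), 'qvel': array([-0.001, -0.001,  0.001,  0.001, -0.   , -0.   ]), 'joint_efforts': array([ -0.001, -43.112, -24.448,   0.072,   0.048,  -0.   ]), 'tool_pos': array([0.131, 0.508, 0.227]), 'tool_rot': array([3.142, 0.   , 2.89 ]), 'contact_force': array([-0.156,  0.035, -0.287]), 'torque': array([ 0.028, -0.022, -0.022]), 'grip_force': 0.0, 'opening': 0.09207131395036393}
```

View pics/top0.png

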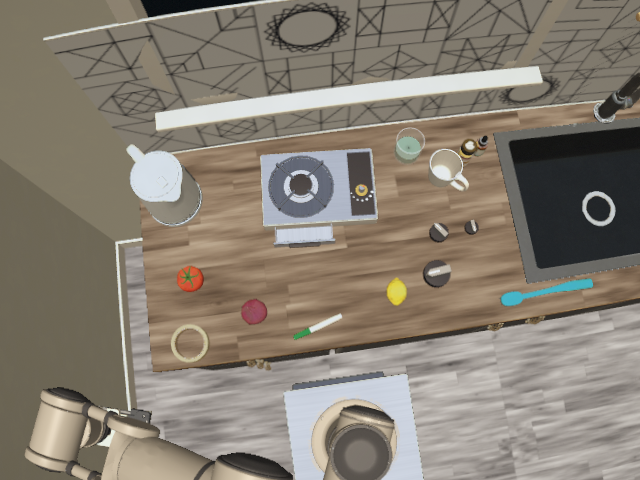

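View pics/scene0.png

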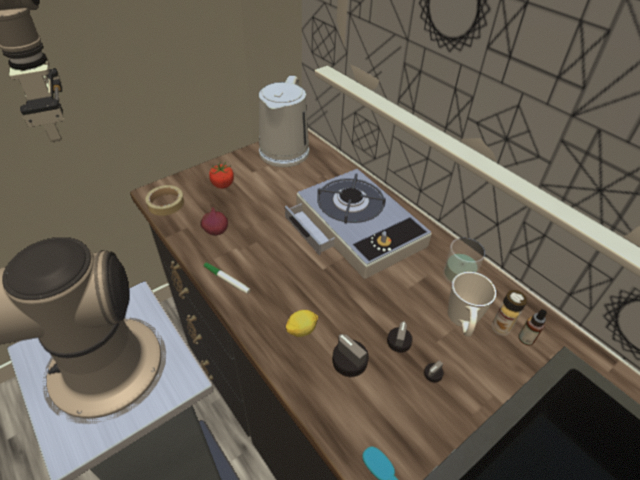

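The top picture shows three knobs, at (439,232), (437,273) and (471,227). The burner is at about (318,187), with the valve at (361,191), the open drawer at (304,236), the tomato at (190,279), the onion at (254,312) and the lemon at (397,291). The scene picture agrees, with the knobs at (400,338), (350,357) and (433,371). Next I'll enlarge the knobs and the valve to compare sizes.

Run:
```python
from h import *
np.set_printoptions(precision=4,suppress=True)
t=cv2.imread("pics/top0.png");s=cv2.imread("pics/scene0.png")
def crop(i,x,y,w,h,f): return cv2.resize(i[y:y+h,x:x+w],None,fx=f,fy=f,interpolation=cv2.INTER_CUBIC)
A=crop(t,412,212,75,75,5.33333);B=crop(s,325,310,125,75,3.2)
C=crop(t,340,170,40,40,7.5);D=crop(s,350,210,80,60,5)
W=np.zeros((600,800,3),np.uint8)
W[:400,:400]=A[:400,:400];W[:240,400:]=B[:240,:400];W[240:540,400:800]=D[:300,:400]
cv2.imwrite("pics/crop1.png",W); 
V=np.zeros((600,800,3),np.uint8);V[:600,:600]=crop(t,340,168,40,40,15);cv2.imwrite("pics/crop2.png",V[:, :600])
g=px2w("top",[[439,232],[448,232],[430,232]],0.018);print(g)
for c in ([439,232],[437,273],[471,227]):
  p=px2w("top",[c],0.018)[0]; e=w2px("top",[p+[0,.025,0],p-[0,.025,0]]); print(p,"50mm =",np.linalg.norm(e[0]-e[1]),"px")
```

```text
[[ 0.4993 -0.3048  0.018 ]
 [ 0.4959 -0.3288  0.018 ]
 [ 0.5027 -0.2808  0.018 ]]
[ 0.4993 -0.3048  0.018 ] 50mm = 18.413610485917086 px
[ 0.3912 -0.2789  0.018 ] 50mm = 18.768715805668766 px
[ 0.5007 -0.3936  0.018 ] 50mm = 18.07222061178517 px
```

View pics/crop1.png

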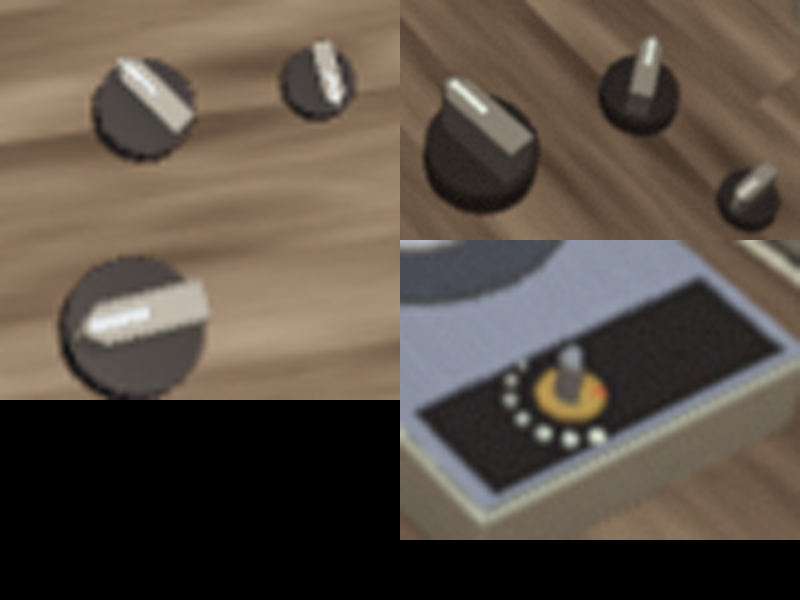

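View pics/crop2.png

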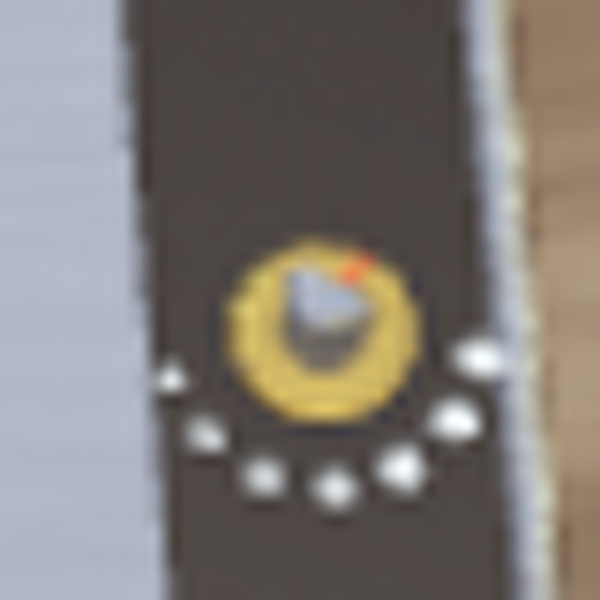

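The meant knob is the one at (439,232): its skirt spans about 19 px, which is 50 mm at that distance, and its pointer lies within 0.7 rad of +x. The one at (437,273) is about 74 mm and points to -y, and the one at (471,227) is about 37 mm, so neither fits. The valve crop shows the collar at about (361,189.5). The red mark and the shaft flat face up-right, i.e. +x, -y.

```bash
cat > m.py <<'E'
from h import *
np.set_printoptions(precision=4,suppress=True)
def seg(cam,im,c,r,z,fn):
    hsv=cv2.cvtColor(im,cv2.COLOR_RGB2HSV).astype(int)
    ys,xs=np.mgrid[c[1]-r:c[1]+r+1,c[0]-r:c[0]+r+1]
    m=fn(hsv[ys,xs]);return px2w(cam,np.c_[xs[m],ys[m]],z)[:,:2],np.c_[xs[m],ys[m]]
E
python3 - <<'E'
from m import *
T=read_camera("top");S=read_camera("scene")
bright=lambda h:(h[...,2]>115)&(h[...,1]<75)
for cam,im,c in(("top",T,(438,231)),("scene",S,(400,335))):
    p,uv=seg(cam,im,c,14,0.042,bright)
    w,v=np.linalg.eigh(np.cov(p.T));a=np.arctan2(v[1,1],v[0,1]);
    if abs(a)>1.57:a-=np.sign(a)*np.pi
    print(cam,"bar",p.mean(0),a,np.sqrt(12*w),len(p),uv.mean(0))
    dark=lambda h:(h[...,2]<80)
    p,uv=seg(cam,im,c,16,0.009,dark);print(" dark",uv.min(0),uv.max(0),px2w(cam,[(uv.min(0)+uv.max(0))/2],.012))
    red=lambda h:((h[...,0]<10)|(h[...,0]>172))&(h[...,1]>130)&(h[...,2]>120)
    yel=lambda h:(h[...,0]>15)&(h[...,0]<30)&(h[...,1]>90)&(h[...,2]>110)
    c2=(361,189) if cam=="top" else (384,239)
    pr,ur=seg(cam,im,c2,10,.063,red);py,uy=seg(cam,im,c2,12,.063,yel)
    e=cv2.fitEllipse(cv2.convexHull(uy.astype(np.float32)))
    ec=px2w(cam,[e[0]],.063)[0]
    print(" collar",ec,e,"red",pr.mean(0) if len(pr) else None,ur.mean(0),len(ur),"ang",np.arctan2(*(pr.mean(0)-ec[:2])[::-1]))
# top surface of burner
hsv=cv2.cvtColor(T,cv2.COLOR_RGB2HSV).astype(int)
for n,uv in(("corners",[[261.5,154],[375,150],[377,216],[265,224.5]]),):
    q=px2w("top",uv,.06);print(q);print(np.linalg.norm(np.diff(q,axis=0),axis=1),q.mean(0))
big=cv2.resize(T[140:260,250:390],None,fx=5.7,fy=5,interpolation=cv2.INTER_CUBIC) if 0 else cv2.resize(T[145:255,250:390],None,fx=5.7,fy=5.45,interpolation=cv2.INTER_CUBIC)
cv2.imwrite("pics/crop3.png",big[:,:,::-1])
E
```

```text
top bar [ 0.5035 -0.2996] 1.1592041602111927 [0.0346 0.0597] 120 [438.5    228.4417]
 dark [429 224] [448 241] [[ 0.4995 -0.3046  0.012 ]]Traceback (most recent call last):
  File "<stdin>", line 14, in <module>
  File "m.py", line 6, in seg
    m=fn(hsv[ys,xs]);return px2w(cam,np.c_[xs[m],ys[m]],z)[:,:2],np.c_[xs[m],ys[m]]
                            ~~~~^^^^^^^^^^^^^^^^^^^^^^^^^^
  File "h.py", line 5, in px2w
    p=cv2.undistortPoints(np.array(uv,float).reshape(-1,1,2),K,d).reshape(-1,2)
      ~~~~~~~~~~~~~~~~~~~^^^^^^^^^^^^^^^^^^^^^^^^^^^^^^^^^^^^^^^^
cv2.error: OpenCV(4.12.0) /io/opencv/modules/calib3d/src/undistort.dispatch.cpp:347: error: (-215:Assertion failed) CV_IS_MAT(_src) && CV_IS_MAT(_dst) && (_src->rows == 1 || _src->cols == 1) && (_dst->rows == 1 || _dst->cols == 1) && _src->cols + _src->rows - 1 == _dst->rows + _dst->cols - 1 && (CV_MAT_TYPE(_src->type) == CV_32FC2 || CV_MAT_TYPE(_src->type) == CV_64FC2) && (CV_MAT_TYPE(_dst->type) == CV_32FC2 || CV_MAT_TYPE(_dst->type) == CV_64FC2) in function 'cvUndistortPointsInternal'
```

```bash
cat > fit.py <<'E'
from h import *
from scipy.optimize import minimize
np.set_printoptions(precision=4,suppress=True)
SS=8
def cover(cam,polys,u0,v0,w,h):
    """regions painted in order (list of (N,3) world point sets -> hull); coverage weights per pixel"""
    lab=np.zeros((h*SS,w*SS),np.uint8)
    for i,P in enumerate(polys):
        q=((w2px(cam,P)-[u0,v0]+.5)*SS-.5).astype(np.float32)
        cv2.fillConvexPoly(lab,np.round(cv2.convexHull(q)*16).astype(np.int32),i+1,shift=4)
    return np.stack([cv2.resize((lab==i).astype(np.float32),(w,h),interpolation=cv2.INTER_AREA) for i in range(len(polys)+1)],-1)
def circ(r,z,n=40):
    a=np.linspace(0,2*np.pi,n,endpoint=False);return np.c_[r*np.cos(a),r*np.sin(a),0*a+z]
def D(r,f,z):
    a0=np.arccos(f/r);a=np.linspace(a0,2*np.pi-a0,30);return np.c_[r*np.cos(a),r*np.sin(a),0*a+z]
def place(P,p,z=0):
    c,s=np.cos(p[2]),np.sin(p[2]);return P@np.array([[c,s,0],[-s,c,0],[0,0,1]])+[p[0],p[1],z]
bar=lambda z:np.array([[-.021,-.007,z],[-.021,.007,z],[.016,.007,z],[.023,0,z],[.016,-.007,z]])
lab2=lambda P:np.vstack(P)
def knobm(p,z=0): return [place(lab2([circ(.025,0),circ(.025,.018)]),p,z),place(circ(.025,.018),p,z),place(lab2([bar(.018),bar(.042)]),p,z),place(bar(.042),p,z)]
def valvem(p): return [place(circ(.016,.063),p),place(np.array([[.016,-.0015,.063],[.016,.0015,.063],[.010,.0015,.063],[.010,-.0015,.063]]),p),place(lab2([D(.008,.0025,.063),D(.008,.0025,.084),D(.0065,.0025,.087)]),p),place(D(.0065,.0025,.087),p)]
def cost(p,model,views):
    J=0
    for cam,im,(u0,v0,w,h),mask in views:
        C=cover(cam,model(p),u0,v0,w,h)[mask];I=im[v0:v0+h,u0:u0+w].astype(float)[mask]
        X=np.linalg.lstsq(C.T@C+1e-3*np.eye(C.shape[1]),C.T@I,rcond=None)[0];J+=((I-C@X)**2).sum()
    return J
def view(cam,im,ctr,rad,z):
    q=w2px(cam,place(circ(rad,z),[ctr[0],ctr[1],0]));u0,v0=np.floor(q.min(0)).astype(int);u1,v1=np.ceil(q.max(0)).astype(int)
    m=np.zeros((v1-v0+1,u1-u0+1),np.uint8);cv2.fillConvexPoly(m,np.round(q-[u0,v0]).astype(np.int32),1)
    return (cam,im,(u0,v0,m.shape[1],m.shape[0]),m>0)
def fit(model,views,p0,ang):
    best=None
    for a in ang:
        r=minimize(cost,[p0[0],p0[1],a],args=(model,views),method="Nelder-Mead",options=dict(initial_simplex=[[p0[0],p0[1],a],[p0[0]+.004,p0[1],a],[p0[0],p0[1]+.004,a],[p0[0],p0[1],a+.2]],xatol=1e-4,fatol=1,maxiter=200))
        if best is None or r.fun<best.fun: best=r
    return best.x,best.fun
E
cat > go.py <<'E'
from fit import *
T=cv2.imread("pics/top0.png");S=cv2.imread("pics/scene0.png")
for nm,model,p0,rad,z,ang in(("knob",knobm,(.4995,-.3046),.036,.015,(.2,.5,.8)),("valve",valvem,(.624,-.111),.022,.066,(-.8,-.5,-.2))):
    vt=view("top",T,p0,rad,z);vs=view("scene",S,p0,rad,z)
    for n,v in(("top",[vt]),("scene",[vs]),("both",[vt,vs])):
        print(nm,n,*fit(model,v,p0,ang))
uv=[[261.5,154],[375,150],[377,216],[265,224.5]]
q=px2w("top",uv,.06);print(q);print(np.linalg.norm(np.diff(q,axis=0),axis=1),q.mean(0))
big=cv2.resize(T[145:255,250:390],None,fx=5.7,fy=5.45,interpolation=cv2.INTER_CUBIC)
cv2.imwrite("pics/crop3.png",big)
E
time python3 go.py
```

```text
knob top [ 0.5011 -0.3049  0.6311] 325552.81208044867
knob scene [ 0.5008 -0.3038  0.6372] 446927.40392232814Traceback (most recent call last):
  File "go.py", line 6, in <module>
    print(nm,n,*fit(model,v,p0,ang))
                ~~~^^^^^^^^^^^^^^^^
  File "fit.py", line 35, in fit
    r=minimize(cost,[p0[0],p0[1],a],args=(model,views),method="Nelder-Mead",options=dict(initial_simplex=[[p0[0],p0[1],a],[p0[0]+.004,p0[1],a],[p0[0],p0[1]+.004,a],[p0[0],p0[1],a+.2]],xatol=1e-4,fatol=1,maxiter=200))
    res = _minimize_neldermead(fun, x0, args, callback, bounds=bounds,
                               **options)
    fxr = func(xr)
    fx = function(np.copy(x), *(wrapper_args + args))
  File "fit.py", line 25, in cost
    C=cover(cam,model(p),u0,v0,w,h)[mask];I=im[v0:v0+h,u0:u0+w].astype(float)[mask]
      ~~~~~^^^^^^^^^^^^^^^^^^^^^^^^
  File "fit.py", line 9, in cover
    q=((w2px(cam,P)-[u0,v0]+.5)*SS-.5).astype(np.float32)
        ~~~~^^^^^^^
  File "h.py", line 9, in w2px
    c=get_calibration(cam);K=np.array(c["camera_matrix"]);d=np.array(c["dist_coeffs"]);T=np.array(c["world_from_camera"])
ValueError: time passes only in moves, steps and waits

real	0m1.945s
user	0m1.903s
sys	0m0.089s
```

```bash
sed -i 's/^def px2w/import functools\nget_calibration=functools.lru_cache(get_calibration)\ndef px2w/' h.py; time python3 go.py
```

```text
knob top [ 0.5011 -0.3049  0.6311] 325552.81208044867
knob scene [ 0.5008 -0.3038  0.6372] 446927.40392232814
knob both [ 0.5009 -0.3043  0.6106] 838143.4479355358
valve top [ 0.6302 -0.1126 -0.7446] 354947.1953931125
valve scene [ 0.6293 -0.1118 -0.6526] 126123.85011146995
valve both [ 0.6299 -0.1123 -0.6868] 518076.5043488822
[[ 0.7682  0.1337  0.06  ]
 [ 0.7365 -0.1677  0.06  ]
 [ 0.5546 -0.1426  0.06  ]
 [ 0.5731  0.1468  0.06  ]]
[0.3031 0.1836 0.29  ] [ 0.6581 -0.0074  0.06  ]
real	0m1.541s
user	0m2.023s
sys	0m0.053s
```

View pics/crop3.png

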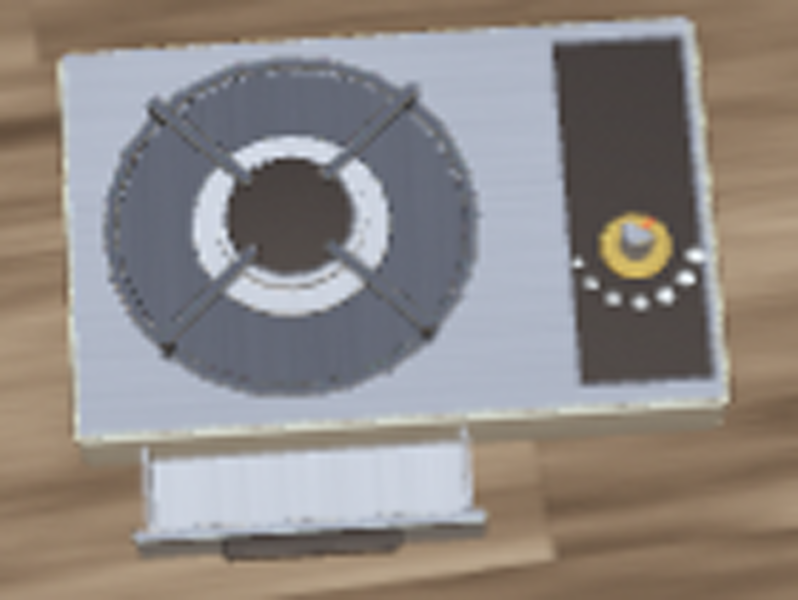

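The crop shows the burner's top corners at crop pixels (60,57), (688,20), (728,402) and (77,440). The drawer's top front edge runs (137,540)-(485,512) and the black lip is centred at (313,543).

Run:
```python
from h import *
np.set_printoptions(precision=4,suppress=True)
f=lambda u:np.c_[250+(np.array(u)[:,0]+.5)/5.7-.5,145+(np.array(u)[:,1]+.5)/5.45-.5]
q=px2w("top",f([[60,57],[688,20],[728,402],[77,440]]),.06)[:,:2]
M=np.array([[.1,.15],[.1,-.15],[-.1,-.15],[-.1,.15]]);c=q.mean(0)
H=(q-c).T@M;th=np.arctan2(H[1,0]-H[0,1],H[0,0]+H[1,1]);R=np.array([[np.cos(th),-np.sin(th)],[np.sin(th),np.cos(th)]])
print("burner",c,th,"resid",q-c-M@R.T);print("valve pred",c+R@[-.02,-.112])
d=px2w("top",f([[137,540],[485,512],[313,543]]),[.052,.052,.051])[:,:2]
print("drawer in burner",(d-c)@R,"lip world",d[2]);print("closed face",c+R@[-.106,0],"start face y=0",c+R@[-.106-.05,0],observe()['time'])
```

```text
burner [ 0.6572 -0.0022] -0.07599555211795032 resid [[-0.0025 -0.0021]
 [-0.0024  0.0033]
 [ 0.0022  0.0018]
 [ 0.0027 -0.0031]]
valve pred [ 0.6287 -0.1123]
drawer in burner [[-0.1454  0.1228]
 [-0.1423 -0.0346]
 [-0.1519  0.0437]] lip world [0.509 0.053]
closed face [0.5515 0.0059] start face y=0 [0.5016 0.0097] 1.0
```

Emit:
step_arm([
  {"translation": [-28.8, -23.6, 0], "roll": 0},
  {"translation": [-28.8, -23.6, 0], "roll": 0},
  {"translation": [-28.8, -23.6, 0], "roll": 0},
  {"translation": [-28.8, -23.6, 0], "roll": 0},
  {"translation": [-28.8, -23.6, 0], "roll": 0},
  {"translation": [-28.8, -23.6, 0], "roll": 0},
  {"translation": [-28.8, -23.6, 0], "roll": 0},
  {"translation": [-28.8, -23.6, 0], "roll": 0},
  {"translation": [-28.8, -23.6, 0], "roll": 0},
  {"translation": [-28.8, -23.6, 0], "roll": 0},
  {"translation": [-28.8, -23.6, 0], "roll": 0},
  {"translation": [-28.8, -23.6, 0], "roll": 0},
  {"translation": [-28.8, -23.6, 0], "roll": 0},
  {"translation": [-28.8, -23.6, 0], "roll": 0},
  {"translation": [-28.8, -23.6, 0], "roll": 0},
], fingers=0)

```text
time: 2.25
tool_pos: [0.4618, 0.0562, 0.2269]
tool_rot: [3.141, 0.001, 2.889]
contact_force: [0.4, 0.1, -0.3]
opening: 0.0009
grip_force: 0.0
```

Emit:
step_arm([
  {"translation": [0, 0, 0], "roll": 0.1236},
  {"translation": [0, 0, 0], "roll": 0.1236},
  {"translation": [0, 0, 0], "roll": 0.1236},
  {"translation": [0, 0, 0], "roll": 0.1236},
  {"translation": [0, 0, 0], "roll": 0.1236},
  {"translation": [0, 0, 0], "roll": 0.1236},
  {"translation": [0, 0, 0], "roll": 0.1236},
  {"translation": [0, 0, 0], "roll": 0.1236},
  {"translation": [0, 0, 0], "roll": 0.1236},
  {"translation": [0, 0, 0], "roll": 0.1236},
  {"translation": [0, 0, 0], "roll": 0.1236},
  {"translation": [0, 0, 0], "roll": 0.1236},
  {"translation": [0, 0, 0], "roll": 0.1236},
  {"translation": [0, 0, 0], "roll": 0.1236},
  {"translation": [0, 0, 0], "roll": 0.1236},
  {"translation": [0, 0, 0], "roll": 0.1236},
  {"translation": [0, 0, 0], "roll": 0.1236},
  {"translation": [0, 0, 0], "roll": 0.1236},
])

```text
time: 3.75
tool_pos: [0.461, 0.058, 0.2268]
tool_rot: [3.142, -0.0, 0.659]
contact_force: [-0.3, 0.0, 0.3]
opening: 0.0003
grip_force: 0.0
```

Emit:
step_arm([
  {"translation": [0, 0, 10], "roll": 0.1236},
  {"translation": [0, 0, 10], "roll": 0.1236},
  {"translation": [0, 0, 15], "roll": 0.1236},
  {"translation": [0, 0, 15], "roll": 0.1236},
  {"translation": [0, 0, 20], "roll": 0.1236},
  {"translation": [0, 0, 20], "roll": 0.1236},
  {"translation": [0, 0, 25], "roll": 0},
  {"translation": [0, 0, 25], "roll": 0},
  {"translation": [0, 0, 25], "roll": 0},
  {"translation": [0, 0, 20], "roll": 0},
  {"translation": [0, 0, 10], "roll": 0},
  {"translation": [0, 0, 0], "roll": 0},
])

```text
time: 4.75
tool_pos: [0.4595, 0.058, 0.0297]
tool_rot: [3.141, 0.004, -0.077]
contact_force: [-0.6, 0.1, 0.4]
opening: 0.0004
grip_force: 0.0
```

Emit:
step_arm([
  {"translation": [10, 0, 0], "roll": 0},
  {"translation": [10, 0, 0], "roll": 0},
  {"translation": [10, 0, 0], "roll": 0},
  {"translation": [8, 0, 0], "roll": 0},
  {"translation": [8, 0, 0], "roll": 0},
  {"translation": [8, 0, 0], "roll": 0},
  {"translation": [8, 0, 0], "roll": 0},
])

```text
time: 5.33
tool_pos: [0.5232, 0.0533, 0.032]
tool_rot: [-3.142, 0.0, -0.077]
contact_force: [-3.2, 0.7, 2.3]
opening: 0.0006
grip_force: 1.4
```

Emit:
step_arm([
  {"translation": [3, 0, 0], "roll": 0},
  {"translation": [3, 0, 0], "roll": 0},
  {"translation": [0, 0, 0], "roll": 0},
])

```text
time: 5.58
tool_pos: [0.5295, 0.0528, 0.0317]
tool_rot: [-3.141, -0.001, -0.077]
contact_force: [0.2, -0.1, -0.5]
opening: 0.0003
grip_force: 0.0
```

Emit:
step_arm([
  {"translation": [2, 0, 0], "roll": 0},
  {"translation": [2, 0, 0], "roll": 0},
])

```text
time: 5.75
tool_pos: [0.5324, 0.0525, 0.0316]
tool_rot: [-3.142, 0.001, -0.077]
contact_force: [-3.4, -0.3, 1.4]
opening: 0.0007
grip_force: 1.1
```

Emit:
step_arm([
  {"translation": [2, 0, 0], "roll": 0},
  {"translation": [1, 0, 0], "roll": 0},
])

```text
time: 5.92
tool_pos: [0.5347, 0.0524, 0.0315]
tool_rot: [-3.142, 0.003, -0.077]
contact_force: [-7.6, 0.1, 5.4]
opening: 0.0002
grip_force: 4.0
```

Emit:
step_arm([
  {"translation": [1.5, 0, 0], "roll": 0},
  {"translation": [1.5, 0, 0], "roll": 0},
])

```text
time: 6.08
tool_pos: [0.5347, 0.0524, 0.0315]
tool_rot: [3.141, 0.009, -0.076]
contact_force: [-17.7, 0.3, 14.8]
opening: 0.0008
grip_force: 9.3
```

Emit:
step_arm([
  {"translation": [1.5, 0, 0], "roll": 0},
  {"translation": [0, 0, 0], "roll": 0},
])

```text
time: 6.25
tool_pos: [0.5347, 0.0524, 0.0314]
tool_rot: [3.141, 0.012, -0.076]
contact_force: [-19.8, -0.2, 16.4]
opening: 0.0002
grip_force: 9.7
```

Emit:
step_arm([
  {"translation": [-10, 0, 0], "roll": 0},
  {"translation": [-20, 0, 0], "roll": 0},
  {"translation": [-20, 0, -10], "roll": 0},
  {"translation": [0, 0, -30], "roll": 0},
  {"translation": [0, 0, -30], "roll": 0},
  {"translation": [0, 0, -30], "roll": 0},
  {"translation": [0, 0, -20], "roll": 0},
], fingers=0.5)

```text
time: 6.83
tool_pos: [0.4918, 0.0557, 0.1548]
tool_rot: [-3.141, -0.005, -0.077]
contact_force: [1.1, 0.7, 0.4]
opening: 0.0427
grip_force: 0.0
```

Emit:
step_arm([
  {"translation": [3.4, 35.8, 0], "roll": 0},
  {"translation": [3.4, 35.8, 0], "roll": 0},
  {"translation": [3.4, 35.8, 0], "roll": 0},
  {"translation": [3.4, 35.8, 0], "roll": 0},
  {"translation": [3.4, 35.8, 0], "roll": 0},
  {"translation": [3.4, 35.8, 0], "roll": 0},
  {"translation": [3.4, 35.8, 0], "roll": 0},
  {"translation": [3.4, 35.8, 0], "roll": 0},
  {"translation": [3.4, 35.8, 0], "roll": 0},
  {"translation": [3.4, 35.8, 0], "roll": 0},
  {"translation": [0, 0, 0], "roll": -0.118},
  {"translation": [0, 0, 0], "roll": -0.118},
  {"translation": [0, 0, 0], "roll": -0.118},
  {"translation": [0, 0, 0], "roll": -0.118},
  {"translation": [0, 0, 0], "roll": -0.118},
  {"translation": [0, 0, 0], "roll": -0.118},
  {"translation": [0, 0, 0], "roll": 0},
])

```text
time: 8.25
tool_pos: [0.4972, -0.3042, 0.1518]
tool_rot: [3.141, -0.0, 0.636]
contact_force: [-0.3, -0.4, 0.5]
opening: 0.0456
grip_force: 0.0
```

Run:
```python
from fit import *
im=save("top","top1")
s=observe();p,r=s['tool_pos'],s['tool_rot'];print(s['time'],p,r,s['contact_force'])
d=np.array([.501,-.3045])-p[:2];c,q=np.cos(r[2]),np.sin(r[2]);print("tool x,y mm",1e3*(d@[c,q]),1e3*(d@[q,-c]),"z",1e3*(p[2]-.021))
for n in search_frame("top","drawer_front")[:1]:print(n)
cv2.imwrite("pics/drw.png",cv2.resize(im[145:255,250:390,::-1],None,fx=4,fy=4,interpolation=cv2.INTER_CUBIC))
```

```text
8.3 [ 0.4972 -0.3041  0.1518] [ 3.1407 -0.0003  0.6291] [ 0.3437 -1.3238  0.0274]
tool x,y mm 2.8505418262807343 2.5423466314639183 z 130.7904657894621
{'at': [0.5536, 0.0535, 0.05], 'confidence': 0.87}
```

View pics/drw.png

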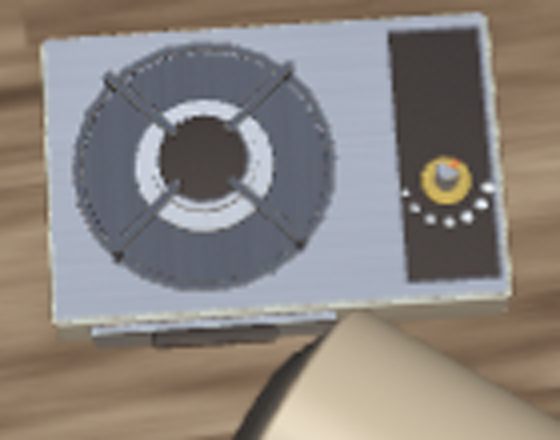

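The drawer now sits flush with the burner's side: its front lies along the lower edge at crop (90-340, 325). Next I'll descend on the knob and grip it.

Emit:
step_arm([
  {"translation": [2.8, 2.5, 20], "roll": 0},
  {"translation": [0, 0, 30], "roll": 0},
  {"translation": [0, 0, 30], "roll": 0},
  {"translation": [0, 0, 25], "roll": 0},
  {"translation": [0, 0, 15], "roll": 0},
  {"translation": [0, 0, 9.5], "roll": 0},
  {"translation": [0, 0, 0], "roll": 0},
  {"translation": [0, 0, 0], "roll": 0},
])

```text
time: 9.02
tool_pos: [0.5009, -0.3044, 0.0225]
tool_rot: [3.141, -0.0, 0.63]
contact_force: [0.4, 0.0, -0.1]
opening: 0.0463
grip_force: 0.0
```

Emit:
step_arm([
  {"translation": [0, 0, 0], "roll": 0},
  {"translation": [0, 0, 0], "roll": 0},
  {"translation": [0, 0, 0], "roll": 0},
  {"translation": [0, 0, 0], "roll": 0},
  {"translation": [0, 0, 0], "roll": 0},
  {"translation": [0, 0, 0], "roll": 0},
  {"translation": [0, 0, 0], "roll": 0},
  {"translation": [0, 0, 0], "roll": 0},
], fingers=0, grip_force=45)

```text
time: 9.68
tool_pos: [0.5008, -0.3043, 0.0226]
tool_rot: [3.141, -0.0, 0.631]
contact_force: [-0.3, -0.4, 3.6]
opening: 0.0141
grip_force: 45.0
```

Emit:
step_arm([
  {"translation": [0, 0, -10], "roll": 0},
  {"translation": [0, 0, -25], "roll": 0},
  {"translation": [0, 0, -30], "roll": 0},
  {"translation": [0, 0, -30], "roll": 0},
  {"translation": [0, 0, -20], "roll": 0},
  {"translation": [21.75, -7.9, 0], "roll": 0},
  {"translation": [21.75, -7.9, 0], "roll": 0},
  {"translation": [21.75, -7.9, 0], "roll": 0},
  {"translation": [21.75, -7.9, 0], "roll": 0},
  {"translation": [21.75, -7.9, 0], "roll": 0},
  {"translation": [21.75, -7.9, 0], "roll": 0},
  {"translation": [21.75, -7.9, 0], "roll": 0},
  {"translation": [21.75, -7.9, 0], "roll": 0},
  {"translation": [21.75, -7.9, 0], "roll": 0},
  {"translation": [21.75, -7.9, 0], "roll": 0},
])

```text
time: 10.93
tool_pos: [0.6299, -0.1109, 0.1376]
tool_rot: [-3.141, 0.0, 0.631]
contact_force: [-0.0, -0.0, -0.6]
opening: 0.0136
grip_force: 45.0
```

Emit:
step_arm([
  {"translation": [0, 0, 0], "roll": 0.12},
  {"translation": [0, 0, 0], "roll": 0.12},
  {"translation": [0, 0, 0], "roll": 0.12},
  {"translation": [0, 0, 0], "roll": 0.12},
  {"translation": [0, 0, 0], "roll": 0.12},
  {"translation": [0, 0, 0], "roll": 0.12},
  {"translation": [0, 0, 0], "roll": 0.12},
  {"translation": [0, 0, 0], "roll": 0.12},
  {"translation": [0, 0, 0], "roll": 0.12},
  {"translation": [0, 0, 0], "roll": 0.12},
  {"translation": [0, 0, 0], "roll": 0.12},
  {"translation": [0, 0, 0], "roll": 0},
  {"translation": [0, 0, 0], "roll": 0},
])

```text
time: 12.02
tool_pos: [0.6295, -0.112, 0.1375]
tool_rot: [-3.142, 0.0, -0.685]
contact_force: [-0.3, -0.1, -0.6]
opening: 0.0134
grip_force: 45.0
```

Run:
```python
from fit import *
a=save("top","top2");b=save("scene","scene2")
s=observe();p,r=s['tool_pos'],s['tool_rot'];print(s['time'],p,r,s['contact_force'],s['opening'])
V=(.6298,-.1122)
d=np.array(V)-p[:2];c,q=np.cos(r[2]),np.sin(r[2]);print("tool x,y mm",1e3*(d@[c,q]),1e3*(d@[q,-c]))
# overlay: predicted knob skirt & shaft tip axis
B=cv2.resize(b[150:300,310:460,::-1],None,fx=4,fy=4,interpolation=cv2.INTER_CUBIC)
for P,col in((place(circ(.025,0),[p[0],p[1],0],p[2]-.0226),(0,255,0)),(place(D(.008,.0025,.087),[*V,-.69]),(0,0,255)),(place(bar(.042),[p[0],p[1],r[2]],p[2]-.0226),(0,255,255))):
    cv2.polylines(B,[np.round((w2px("scene",P)-[310,150]+.5)*4).astype(int)],True,col,1)
cv2.imwrite("pics/hov.png",B)
```

```text
12.1167 [ 0.6295 -0.112   0.1374] [-3.1415  0.0001 -0.6853] [-0.0983  0.1326 -0.2392] 0.013792842937071347
tool x,y mm 0.39327531053915515 -0.023678799792898244
```

View pics/hov.png

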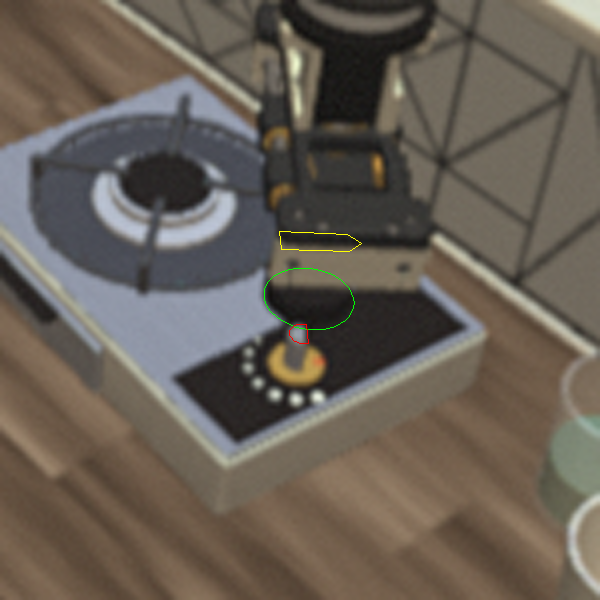

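The scene crop shows the knob in the gripper above the shaft; the predicted tip outline at (299,333) lies on the visible shaft. I'll descend with force checks.

Emit:
step_arm([
  {"translation": [0.4, 0, 10], "roll": 0},
  {"translation": [0, 0, 10], "roll": 0},
  {"translation": [0, 0, 5], "roll": 0},
  {"translation": [0, 0, 2], "roll": 0},
  {"translation": [0, 0, 0], "roll": 0},
])

```text
time: 12.53
tool_pos: [0.6293, -0.1121, 0.1089]
tool_rot: [3.141, 0.002, -0.688]
contact_force: [-0.3, -0.2, 0.5]
opening: 0.0136
grip_force: 45.0
```

Emit:
step_arm([
  {"translation": [0, 0, 1], "roll": 0},
  {"translation": [0, 0, 1], "roll": 0},
  {"translation": [0, 0, 1], "roll": 0},
  {"translation": [0, 0, 0], "roll": 0},
])

```text
time: 12.87
tool_pos: [0.6299, -0.1123, 0.1073]
tool_rot: [-3.141, -0.0, -0.689]
contact_force: [-0.7, -0.6, -0.3]
opening: 0.0138
grip_force: 45.0
```

Emit:
step_arm([
  {"translation": [0, 0, 1.5], "roll": 0},
  {"translation": [0, 0, 1.5], "roll": 0},
  {"translation": [0, 0, 0], "roll": 0},
])

```text
time: 13.12
tool_pos: [0.6297, -0.1122, 0.1039]
tool_rot: [3.142, 0.0, -0.689]
contact_force: [-0.1, 0.4, 0.1]
opening: 0.0132
grip_force: 45.0
```

Emit:
step_arm([
  {"translation": [0, 0, 1.5], "roll": 0},
  {"translation": [0, 0, 1.5], "roll": 0},
  {"translation": [0, 0, 0], "roll": 0},
])

```text
time: 13.37
tool_pos: [0.6297, -0.1122, 0.1008]
tool_rot: [3.141, 0.001, -0.689]
contact_force: [-0.6, -0.2, -1.5]
opening: 0.0134
grip_force: 45.0
```

Emit:
step_arm([
  {"translation": [0, 0, 1.5], "roll": 0},
  {"translation": [0, 0, 1.5], "roll": 0},
  {"translation": [0, 0, 1.5], "roll": 0},
  {"translation": [0, 0, 0], "roll": 0},
  {"translation": [0, 0, 0], "roll": 0},
])

```text
time: 13.78
tool_pos: [0.6298, -0.1122, 0.0966]
tool_rot: [3.142, 0.0, -0.689]
contact_force: [0.2, -0.4, -0.4]
opening: 0.0134
grip_force: 45.0
```

Emit:
step_arm([
  {"translation": [0, 0, 1], "roll": 0},
  {"translation": [0, 0, 1], "roll": 0},
  {"translation": [0, 0, 0], "roll": 0},
  {"translation": [0, 0, 0], "roll": 0},
])

```text
time: 14.12
tool_pos: [0.6299, -0.1123, 0.0947]
tool_rot: [-3.142, 0.0, -0.689]
contact_force: [-0.2, -0.0, -0.6]
opening: 0.0136
grip_force: 45.0
```

Nearly seated with no side force. I'll pause 0.3 s for step 2, then press on through the spring.

Emit:
step_arm([
  {"translation": [0, 0, 0.5], "roll": 0},
  {"translation": [0, 0, 0], "roll": 0},
  {"translation": [0, 0, 0], "roll": 0},
  {"translation": [0, 0, 0], "roll": 0},
])

```text
time: 14.45
tool_pos: [0.6299, -0.1123, 0.0946]
tool_rot: [-3.141, -0.0, -0.689]
contact_force: [-1.6, 0.9, 3.9]
opening: 0.0137
grip_force: 45.0
```

Emit:
step_arm([
  {"translation": [0, 0, 1], "roll": 0},
  {"translation": [0, 0, 1], "roll": 0},
  {"translation": [0, 0, 0], "roll": 0},
])

```text
time: 14.7
tool_pos: [0.63, -0.1123, 0.0925]
tool_rot: [-3.141, -0.0, -0.689]
contact_force: [-2.3, 1.2, 5.8]
opening: 0.0134
grip_force: 45.0
```

Emit:
step_arm([
  {"translation": [0, 0, 1], "roll": 0},
  {"translation": [0, 0, 1], "roll": 0},
  {"translation": [0, 0, 0], "roll": 0},
])

```text
time: 14.95
tool_pos: [0.63, -0.1123, 0.0908]
tool_rot: [-3.141, -0.001, -0.689]
contact_force: [-2.0, 0.7, 8.4]
opening: 0.0137
grip_force: 45.0
```

Contact came exactly at the predicted seat height (0.0946), and the force follows the spring. The stop should be at about 0.0886.

Emit:
step_arm([
  {"translation": [0, 0, 1], "roll": 0},
  {"translation": [0, 0, 1], "roll": 0},
  {"translation": [0, 0, 0], "roll": 0},
])

```text
time: 15.2
tool_pos: [0.63, -0.1123, 0.0891]
tool_rot: [-3.141, -0.001, -0.689]
contact_force: [-3.3, 1.1, 9.7]
opening: 0.0135
grip_force: 45.0
```

Emit:
step_arm([
  {"translation": [0, 0, 1], "roll": 0},
  {"translation": [0, 0, 1], "roll": 0},
  {"translation": [0, 0, 0], "roll": 0},
  {"translation": [0, 0, 0], "roll": 0},
])

```text
time: 15.53
tool_pos: [0.6301, -0.1123, 0.0884]
tool_rot: [-3.141, -0.002, -0.689]
contact_force: [-5.7, 0.8, 15.1]
opening: 0.0136
grip_force: 45.0
```

The TCP has stopped at 0.0884 m with 15 N, above the spring's 11 N, so the spring has bottomed. One short hold, then I hand in.

Emit:
step_arm([
  {"translation": [0, 0, 0.5], "roll": 0},
  {"translation": [0, 0, 0], "roll": 0},
  {"translation": [0, 0, 0], "roll": 0},
  {"translation": [0, 0, 0], "roll": 0},
  {"translation": [0, 0, 0], "roll": 0},
  {"translation": [0, 0, 0], "roll": 0},
])

```text
time: 16.03
tool_pos: [0.6302, -0.1123, 0.0884]
tool_rot: [-3.141, -0.002, -0.688]
contact_force: [-6.5, 1.2, 17.8]
opening: 0.0137
grip_force: 45.0
```

Run:
```python
from h import *
s=observe();print(s['time'],s['tool_pos'],s['contact_force'],s['opening'])
print(hand_in())
```

```text
16.0333 [ 0.63016608 -0.11234749  0.08836583] [-6.47364271  1.20264782 17.77437629] 0.013674031746483115
the job is handed in; nothing more can be done
None
```

I handed the job in at 16.0 s with the drawer home and the 50 mm knob seated flat to flat, still gripped and pressed to the spring's stop at about 18 N; `hand_in()` returned no verdict.

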